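# Load the filter drawer and push it home

## Robot

A 6-joint arm with a two-finger parallel gripper is mounted at the origin on a cart in front of the work surface, level with it; the furniture and walls round the work are solid. World frame = base frame: x ahead of the robot, y to its left, z up, the work surface at z = 0. Lengths are in m, angles in rad, forces in N, time in s.
With the tool pointing down it reaches from about 0.35 to 0.85 m from the base axis. Payload 8.1 kg.
Tool frame: the origin (TCP) lies on the centre line of the jaws, within the pads' length; the fingertips stand 22 mm ahead of it and the grasp point (between the pads) lies 3 mm ahead of it; z points along the fingers, y is the line along which they close (so a half turn about z gives the same grasp; the last joint's range is limited). The gripper opens to 93 mm and grips with 3 to 60 N. Pads are 15 mm wide; open, the fingers measure 128 mm over their backs; the gripper's body (75 mm by 188 mm) begins 65 mm behind the grasp point.
Start: joints at [-1.19, 0.13, 1.488, -0, 1.523, -0.085], TCP at [0.27, -0.536, 0.241] pointing down, gripper open.
Joint ranges: [-2.96, 2.96], [-0.89, 2.26], [0.02, 2.5], [-1.34, 4.48], [0, 2.73], [-2.66, 2.66]. Speed limits (rad/s): [2.39, 2.39, 2.79, 3.14, 3.14, 3.14].

## Interface

Orientations are given as a rotation vector (axis times angle).
In Python, from plant import robot gives the robot as it stands.
- The arm moves only by the shell command python3 inch.py 'ROWS' [FORCE]. ROWS is 1 to 20 rows, parted by a bar, with the numbers parted by commas; each row has 5 numbers: the finger opening in m, then dx, dy, dz in parts of the range, where 1.0 means 1 m, then a turn about the tool's z in a scale on which 1.0 is pi/2 rad; each row shifts and turns the commanded pose from where the row before left it, along the tool's axes as they then stand; what a row does not reach is not made up. A row lasts 1/10 s, in which the tool goes at most 0.05 m and 0.15 rad, less where a joint would pass 70% of its speed; a pose out of reach is approached as far as the arm can. The fingers move at their own pace and stop on an object; FORCE is the grip in N (left out, the last holds). Time passes only in rows, so rows that do not move let the fingers close. It prints the time, the measured TCP pose, the force, the opening and the grip force at its end. Input that does not fit is refused with a message, and nothing moves.
- robot.read_state(): the state, without advancing time (a new reading comes with each control period).
- robot.read_camera(name): name is "scene" or "top" or "wrist"; returns a dict with "image" (384x512x3 uint8, red, green, blue), "fx", "fy", "cx", "cy" (pixels), "dist" ([k1, k2, p1, p2, k3] as OpenCV has them; the pictures are not rectified), "R" (3x3) and "t" (3): a world point X has camera coordinates R X + t. Camera axes: x right, y down, z forward; pixel columns grow to the right and rows downward; lengths in m; the calibration is good to about 2 mm. A picture is of the moment at which its call begins. There is no depth.
- robot.close_job(): hands the job in; it is judged then, once.
The state is a dict: "t": time; "q": joint angles; "dq": joint speeds; "joint_torque": joint torques, N m; "tool_pos": TCP position; "orientation": TCP orientation; "force": force on the tool from outside, world axes, zero at the start; "wrist_torque": the same for the moment, N m; "opening": finger opening in m; "gripper_force": force on a finger pad.
Only numpy, scipy, OpenCV 4.12 (cv2) and the standard library are available. Lean on these libraries where they do the work, as an engineer would, in place of code of your own. Each camera call takes 0.05 s, during which the arm holds its last target. There are 200 camera calls.

## Task

Fit the filter cartridge: lift it out of its parking dock by its long sides (the dock's cheeks cover its ends), stand it upright on the bare bench and let go, then take it again by its two short ends and set it down flat in the front bay of the open filter drawer, where only the ends have finger room. Then push the drawer fully home until its detent snaps in and holds it shut, let go, and leave the other loose things on the bench where they stand.

Things in the scene. Friction and masses are not known exactly. Their poses are not given: they have to be found in the camera images.
- cartridge: Off-white filter cartridge, a rounded block 40 (its x) x 60 (its y) x 45 mm high (z), 0.18 kg, with a grey pleated panel on top; either way round is right. Origin: centre of its underside. Starts upright in the dock.
- dock: Fixed aluminium dock, 54 (x) x 86 (y) mm; origin: centre of its underside; axes as the parked cartridge's. The cartridge stands loose on its 5 mm base between end cheeks (at y = +-36.5, 6 thick, 51 high) and low lips (at x = +-25, 3 thick, 11 high, all mm): lift it straight up by its long sides, fingertips at least 12 mm above the bench.
- unit: Fixed grey filter unit, a box 172 mm wide (y), 160 mm deep (x) and 80 mm high. Origin: centre of the lower front edge, on the bench; x points into the unit (the way the drawer shuts), y along its front, z up. The bench between it and the dock is bare round x = 0.435, y = -0.05 (0.06 m about); a round sampler some 0.25 m tall stands to the right of the unit (y below -0.38): pass over it.
- drawer (a joint): Opening of the unit's drawer in m: 0 = shut (hard stop), grows as it slides toward the robot (unit's -x), at most 0.115; starts 0.075 to 0.105. Sliding friction about 1.5 N. A spring detent resists with up to about 8 N more from 0.014 to 0.006, then snaps the drawer in to 0; let go short of that, it springs back or stays ajar.
- bay (a point): Centre of the bay's floor, 14 mm above the bench; moves with the drawer; axes as the unit's. Bay 48 mm in x, between the drawer face in front (54 mm above the bay floor) and a 46 mm high cross wall. In y two stops, 8 mm high, 68 mm apart, take the cartridge's 60 mm length; beyond its ends 40 mm each side is free for fingertips 10 mm or more above the floor.
- lip (a point): Middle of the front edge of the drawer's grey pull lip (80 mm long in y, 6 mm thick, 52 mm above the bench), 13 mm in front of the drawer face and the foremost part of the drawer; moves with it. Push here along the unit's +x. With the drawer shut it lies 13 mm in front of the unit's origin.
- pot: Bystander, loose: round white screw pot, 53 mm across, 30 mm high; origin at the centre of its underside. Leave it where it is.
- small_bottle: Bystander, loose: white capped bottle, 45 mm across, 106 mm high; origin at the centre of its underside. Leave it where it is.
- beaker: Bystander, loose: glass beaker, 65 mm across, 78 mm high; origin at the centre of its underside. Leave it where it is.
- capped_tube: Bystander, loose: tube with screw cap, standing, 34 mm across, 114 mm high; origin at the centre of its underside. Leave it where it is.
- spanner: Bystander, loose: flat open-ended spanner, 162 x 82 x 8 mm; origin at the centre of its underside. Leave it where it is.

How it is judged:
On the way, in this order (a step that is already met when the one before it is completed fails the run):
1. The cartridge stands upright on the bare bench, out of the dock and let go (height (world z) of cartridge below 0.004 m and angle between cartridge's own z axis and vertical below 0.08 rad and horizontal distance between cartridge and dock above 0.07 m and linear speed of cartridge below 0.02 m/s and contact force between the fingers and cartridge below 0.2 N), for 0.2 s.
2. The cartridge stands flat in the bay of the drawer, let go, with the drawer still open (x of cartridge in the frame of bay between -0.007 and 0.007 m and y of cartridge in the frame of bay between -0.008 and 0.008 m and z of cartridge in the frame of bay below 0.004 m and angle between cartridge's own z axis and vertical below 0.08 rad and angle between the y axis of cartridge and the y axis of bay, either way round below 0.15 rad and contact force between the fingers and cartridge below 0.2 N and value of joint drawer above 0.03 m), for 0.2 s.
At the end, for the whole second after the job is handed in: The drawer is seated in its detent (less than 3 mm open) with the cartridge at rest in its bay: within 7 mm of the bay's centre along x and 8 mm along y, less than 4 mm above the bay's floor, upright within 0.08 rad and its y along the bay's y within 0.15 rad, either way round (x of cartridge in the frame of bay between -0.007 and 0.007 m and y of cartridge in the frame of bay between -0.008 and 0.008 m and z of cartridge in the frame of bay below 0.004 m and angle between cartridge's own z axis and vertical below 0.08 rad and angle between the y axis of cartridge and the y axis of bay, either way round below 0.15 rad and value of joint drawer below 0.003 m and linear speed of cartridge below 0.02 m/s); the robot touches nothing.
It fails at once if The round white screw pot is moved by more than 30 mm (distance of pot from where it was at the start of the episode above 0.03 m).
It fails at once if The small white bottle is moved by more than 30 mm (distance of small_bottle from where it was at the start of the episode above 0.03 m).
It fails at once if The glass beaker is moved by more than 30 mm (distance of beaker from where it was at the start of the episode above 0.03 m).
It fails at once if The capped tube is moved by more than 30 mm (distance of capped_tube from where it was at the start of the episode above 0.03 m).
It fails at once if The open spanner is moved by more than 30 mm (distance of spanner from where it was at the start of the episode above 0.03 m).
It also fails if it takes over 72 s, if anything falls off the work surface, if the arm or the gripper's body presses on something with over 40 N, if the wrist force passes 120 N, or if a joint passes its speed limit or range.

## Working session

There is one attempt and no reset: what is moved stays moved. The work goes in short steps, Python scripts to look and compute and a shell command to move; the robot and the scene stay as the last step left them, time stands still between calls to the robot, and variables do not carry over. Pictures are saved under pics/ and viewed, at most 11 in all, crops included, and the job is handed in when it is done.

```bash
ls; mkdir -p pics; python3 - <<'E'
from plant import robot
import cv2,numpy as np
s=robot.read_state();print(s['t'],s['tool_pos'],s['orientation'],s['opening'])
ims=[]
for n in("scene","top"):
    c=robot.read_camera(n);cv2.imwrite(f"pics/{n}0.png",cv2.resize(c['image'][:,:,::-1],(800,600),interpolation=cv2.INTER_CUBIC))
    print(n,c['fx'],c['cx'],c['cy'],c['dist'],(-c['R'].T@c['t']).round(3),c['R'][2].round(2))
E
```

```text
inch.py
pics
plant.py
0.0 [ 0.26930883 -0.535588    0.23958767] [-3.05503961e+00 -7.24687193e-01  4.68484292e-04] 0.0931857530575328
scene 444.1866247794714 250.33785991010737 196.66266032152285 [0.01625518 0.         0.         0.         0.        ] [-0.213  0.96   1.145] [ 0.44 -0.6  -0.67]
top 423.0164786423064 263.1946890206186 185.60287263767776 [0.02482767 0.         0.         0.         0.        ] [3.920e-01 1.000e-03 1.432e+00] [ 0.07 -0.01 -1.  ]
```

View pics/scene0.png

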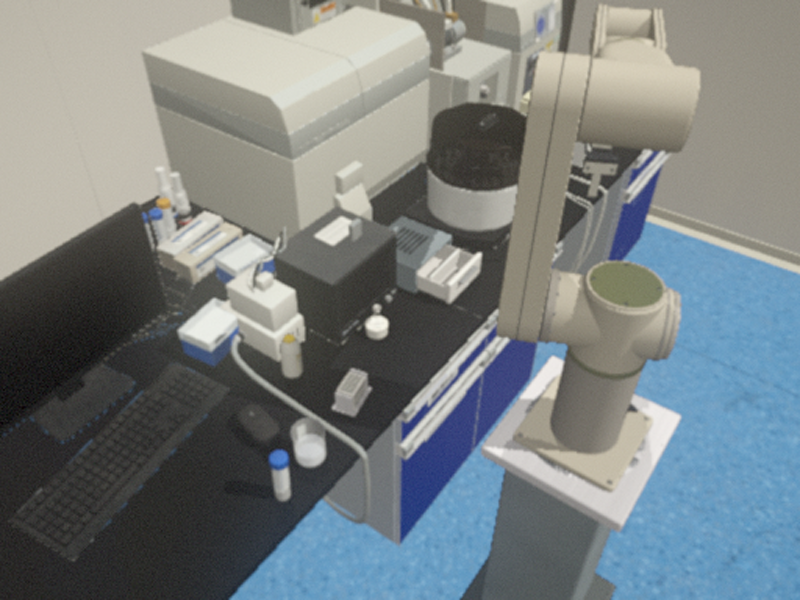

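View pics/top0.png

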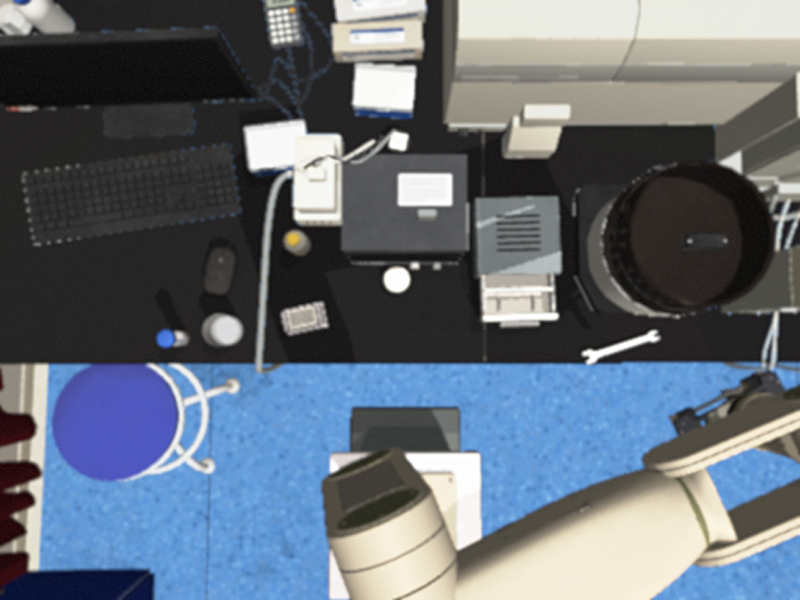

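The scene view shows the cartridge in its dock at about (350,391), the unit with the open drawer at (445,272), and the pot at (377,327). In the top view the dock is at (304,318), the drawer at (519,297), the lip at (519,324), the pot at (397,280) and the bottle at (295,242).

```bash
cat > h.py <<'E'
from plant import robot
import cv2,numpy as np
from scipy.spatial.transform import Rotation as Ro
def K(c): return np.array([[c['fx'],0,c['cx']],[0,c['fy'],c['cy']],[0,0,1.]])
def ray(c,u,v):
    p=cv2.undistortPoints(np.array([[[u,v]]],float),K(c),np.array(c['dist']))[0,0]
    return -c['R'].T@c['t'], c['R'].T@np.array([*p,1.])
def at(c,u,v,z):
    o,d=ray(c,u,v); return o+d*(z-o[2])/d[2]
def tri(obs):  # [(c,u,v),...] -> point, residual
    A=[];b=[]
    for c,u,v in obs:
        o,d=ray(c,u,v);d=d/np.linalg.norm(d);P=np.eye(3)-np.outer(d,d);A.append(P);b.append(P@o)
    A=np.vstack(A);b=np.hstack(b);x=np.linalg.lstsq(A,b,rcond=None)[0]
    return x,np.abs(A@x-b).max()
def snap(n,name):
    import pickle
    c=robot.read_camera(n);pickle.dump(c,open(f'{name}.pkl','wb'));return c
def load(name):
    import pickle
    return pickle.load(open(f'{name}.pkl','rb'))
def proj(c,X):
    return cv2.projectPoints(np.array(X,float).reshape(-1,1,3),cv2.Rodrigues(c['R'])[0],c['t'],K(c),np.array(c['dist']))[0][:,0]
def st():
    s=robot.read_state();R=Ro.from_rotvec(s['orientation']).as_matrix();return s,R
E
python3 - <<'E'
from h import *
c=snap('top','top0')
k=.64
for n,(u,v,z) in dict(cart=(304,316,.05),pot=(397,279,.03),bot=(295,240,.1),beaker=(222,330,.07),lip=(519,324,.052),unitfl=(476,275,.08),unitfr=(560,275,.08),sp=(620,347,0)).items(): print(n,at(c,u*k,v*k,z).round(3))
s,R=st();print(R.round(3));w=snap('wrist','w0')
print('wrist cam in tool',(R.T@(-w['R'].T@w['t']-s['tool_pos'])).round(3),(w['R']@R).round(2),w['fx'])
E
```

```text
cart [0.44  0.211 0.05 ]
pot [0.519 0.017 0.03 ]
bot [0.592 0.223 0.1  ]
beaker [0.411 0.375 0.07 ]
lip [ 0.423 -0.238  0.052]
unitfl [ 0.523 -0.146  0.08 ]
unitfr [ 0.523 -0.319  0.08 ]
sp [ 0.374 -0.464  0.   ]
[[ 0.893  0.449 -0.001]
 [ 0.449 -0.893  0.001]
 [ 0.    -0.001 -1.   ]]
wrist cam in tool [ 0.075 -0.002 -0.145] [[-0.    1.   -0.  ]
 [-0.96 -0.   -0.27]
 [-0.27  0.    0.96]] 315.9076513439973
```

The manual's scale: turns go in shares of pi/2 rad. Converting my numbers, -0.14 rad / 1.5708 = -0.0891.

```bash
python3 inch.py '0.093,0,0,-0.05,0 | 0.093,0,0,-0.05,0 | 0.093,0.03,-0.037,0,0 | 0.093,0.03,-0.037,0,0 | 0.093,0.03,-0.037,0,0 | 0.093,0.03,-0.037,0,0 | 0.093,0.03,-0.037,0,0 | 0.093,0.03,-0.037,0,0 | 0.093,0.03,-0.037,0,0 | 0.093,0.03,-0.037,0,0 | 0.093,0.03,-0.037,0,0 | 0.093,0.03,-0.037,0,0 | 0.093,0.03,-0.037,0,0 | 0.093,0.03,-0.037,0,0 | 0.093,0.03,-0.037,0,0 | 0.093,0.03,-0.037,0,0 | 0.093,0.03,-0.037,0,0'
python3 inch.py '0.093,0,0,0,-0.0891 | 0.093,0,0,0,-0.0891 | 0.093,0,0,0,-0.0891 | 0.093,0,0,0,-0.0891 | 0.093,0,0,0,-0.0891 | 0.093,0,0,0,-0.0891 | 0.093,0,0,0,-0.0891 | 0.093,0,0,0,-0.0891 | 0.093,0,0,0.04,0 | 0.093,0,0,0.04,0 | 0.093,0,0,0,0 | 0.093,0,0,0,0'
python3 - <<'E'
from h import *
s,R=st();print(s['t'],s['tool_pos'],R.round(3),s['q'])
w=snap('wrist','wd1')
cv2.imwrite('pics/wd1.png',cv2.resize(w['image'][:,:,::-1],(800,600),interpolation=cv2.INTER_CUBIC))
E
```

```text
t: 1.9
tool_pos: [0.4222, 0.1641, 0.3407]
orientation: [3.057, 0.726, 0.001]
force: [1.4, -0.7, -0.7]
opening: 0.0931
gripper_force: 0.0
t: 3.1
tool_pos: [0.4218, 0.1618, 0.2609]
orientation: [-2.204, -2.237, 0.002]
force: [-0.1, 0.1, 0.6]
opening: 0.0932
gripper_force: 0.0
3.1 [0.42182629 0.16179612 0.26087223] [[-0.015  1.    -0.002]
 [ 1.     0.015 -0.   ]
 [-0.    -0.002 -1.   ]] [ 2.52663742e-01 -2.87226269e-01  1.84745840e+00  2.60636455e-05
  1.58298267e+00  2.37702135e-01]
```

View pics/wd1.png

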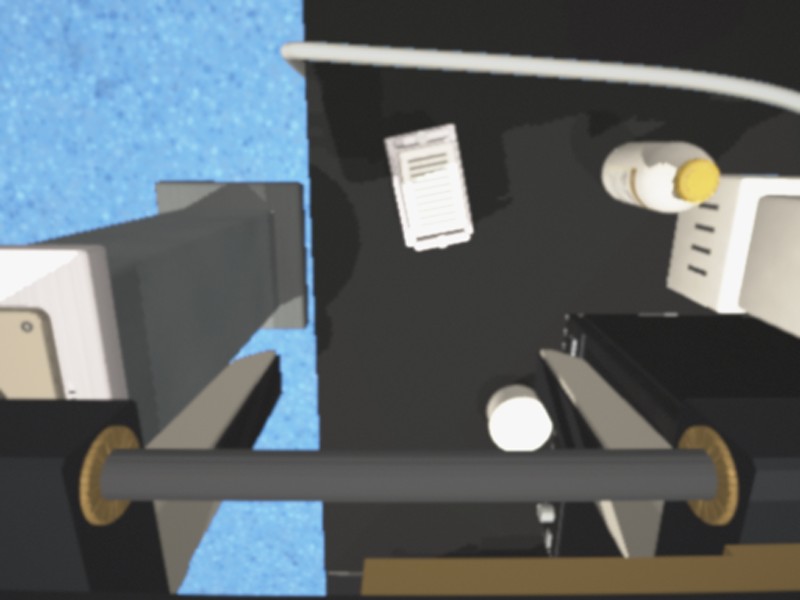

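The wrist view shows the dock and cartridge as a quad of about (386,136), (455,124), (471,238), (409,249), with the long axis turned about 11° from world y. The pot is at (520,418) and the bottle at (660,178).

In the tool's units: 0.1 rad / 1.5708 = 0.0637.

```bash
python3 inch.py '0.093,0.015,0,0.02,0.0637 | 0.093,0.015,0.005,0.02,0.0637 | 0.093,0,0,0,0 | 0.093,0,0,0,0'
python3 - <<'E'
from h import *
s,R=st();print(s['t'],s['tool_pos'],R.round(3))
w=snap('wrist','wd2')
a=load('wd1')['image'][70:170,235:315]; b=w['image'][130:280,220:340]
for i in (w,):
    print(at(i,256,192,.0))
# locate bright blob
for n in('wd1','wd2'):
    im=load(n)['image'];g=(im.min(2)>110).astype(np.uint8)
    k,l,stt,ce=cv2.connectedComponentsWithStats(g)
    print(n,[(stt[i].tolist(),ce[i].round(1).tolist()) for i in range(1,k) if 800<stt[i][4]<20000])
A=load('wd1')['image'][70:170,235:315]
cv2.imwrite('pics/wd2.png',np.hstack([cv2.resize(A,(400,500),interpolation=cv2.INTER_CUBIC),cv2.resize(w['image'][50:250,180:340],(400,500),interpolation=cv2.INTER_CUBIC)])[:,:,::-1])
E
```

```text
t: 3.55
tool_pos: [0.4291, 0.1916, 0.2228]
orientation: [2.413, 2.01, 0.003]
force: [0.7, -0.5, -0.3]
opening: 0.0927
gripper_force: 0.0
3.55 [0.42909972 0.19161418 0.22277297] [[ 0.181  0.984  0.002]
 [ 0.984 -0.181  0.   ]
 [ 0.001  0.002 -1.   ]]
[0.41609136 0.16362329 0.        ]
wd1 [([246, 79, 57, 82, 3435], [275.0, 120.0]), ([385, 91, 127, 125, 8774], [461.0, 148.1]), ([346, 217, 82, 70, 1877], [384.7, 258.2]), ([311, 247, 43, 42, 1409], [331.2, 268.6]), ([114, 321, 94, 60, 4840], [165.4, 351.9])]
wd2 [([175, 0, 65, 27, 1213], [209.7, 10.4]), ([381, 87, 131, 113, 9349], [460.8, 134.9]), ([228, 102, 73, 94, 4068], [265.0, 148.8]), ([163, 218, 52, 70, 1983], [191.2, 262.0]), ([0, 224, 73, 32, 1847], [35.9, 242.1]), ([94, 224, 82, 63, 1951], [136.2, 259.0]), ([346, 224, 82, 64, 2029], [384.9, 258.8]), ([114, 320, 121, 61, 6285], [177.5, 351.9])]
```

View pics/wd2.png

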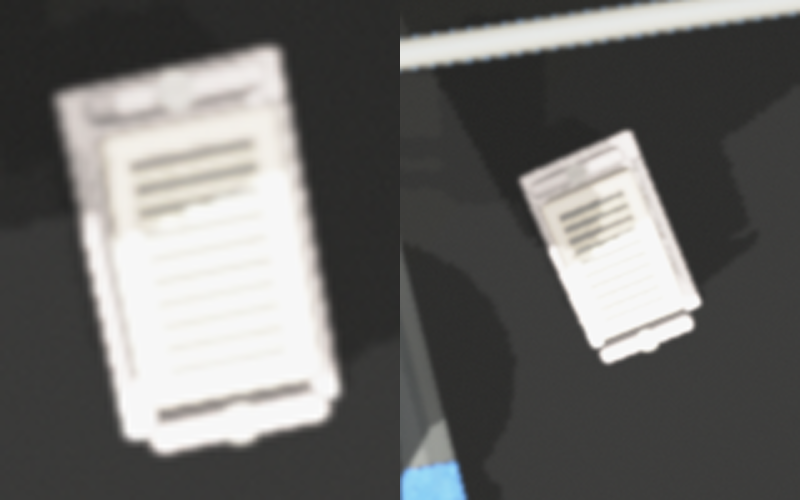

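```bash
cat > fit.py <<'E'
from h import *
from scipy.optimize import minimize
def mask(c,seed,thr):
    g=(c['image'].min(2)>thr).astype(np.uint8)
    k,l,s,_=cv2.connectedComponentsWithStats(g)
    m=(l==l[seed[1],seed[0]]).astype(np.uint8); return m
def box(cx,cy,hx,hy,z0,z1): return [(cx+a*hx,cy+b*hy,z) for a in(-1,1) for b in(-1,1) for z in(z0,z1)]
def render(c,boxes,p,S=4):
    x,y,th,dz=p;co,si=np.cos(th),np.sin(th);h,w=c['image'].shape[:2]
    m=np.zeros((h*S,w*S),np.uint8)
    for b in boxes:
        b=np.array(b);P=np.c_[x+co*b[:,0]-si*b[:,1],y+si*b[:,0]+co*b[:,1],b[:,2]+dz]
        q=cv2.convexHull(((proj(c,P)+.5)*S-.5).astype(np.float32)).round().astype(int);cv2.fillConvexPoly(m,q,1)
    return cv2.resize(m.astype(np.float32),(w,h),interpolation=cv2.INTER_AREA)
def fit(views,boxes,p0):
    def cost(p):
        return sum(np.abs(render(c,boxes,p)-m).sum()/m.sum() for c,m in views)
    best=None
    sc=np.array([.008,.008,.1,.008])
    p=np.array(p0,float)
    for _ in range(3):
        r=minimize(cost,p,method='Nelder-Mead',options=dict(initial_simplex=np.vstack([p]+[p+sc*e for e in np.eye(4)]),xatol=1e-5,fatol=1e-5));p=r.x;sc=-sc*.6
    return r.x,r.fun/len(views)
CART=[box(0,0,.02,.03,0,.045)]
DOCK=[box(0,0,.027,.043,0,.005),box(0,.0365,.0235,.003,0,.051),box(0,-.0365,.0235,.003,0,.051),box(.025,0,.0015,.0395,0,.011),box(-.025,0,.0015,.0395,0,.011),box(0,0,.02,.03,.005,.05)]
E
python3 - <<'E'
from fit import *
v=[]
for n,s in(('wd1',(275,120)),('wd2',(265,149))):
    c=load(n);m=mask(c,s,95);print(n,m.sum());v.append((c,m))
for sub in([0],[1],[0,1]):
    r=fit([v[i] for i in sub],DOCK,[.44,.21,.2,0]);print(sub,r)
p=r[0]
vis=[]
for c,m in v:
    o=c['image'].copy();e=cv2.Canny((render(c,DOCK,p)>.5).astype(np.uint8)*255,50,100);o[e>0]=(255,0,0);o[cv2.Canny(m*255,50,100)>0]=(0,255,0);vis.append(cv2.resize(o[60:220,200:328],(400,500),interpolation=cv2.INTER_NEAREST))
cv2.imwrite('pics/fit.png',np.hstack(vis)[:,:,::-1])
E
```

```text
wd1 3482
wd2 4123
[0] (array([0.43533283, 0.21702992, 0.22109313, 0.01030648]), np.float64(0.0351988799540494))
[1] (array([0.43574145, 0.21767732, 0.21762902, 0.00876078]), np.float64(0.03983749696822702))
[0, 1] (array([0.43562011, 0.21730561, 0.21481342, 0.00923185]), np.float64(0.041222702462879325))
```

View pics/fit.png

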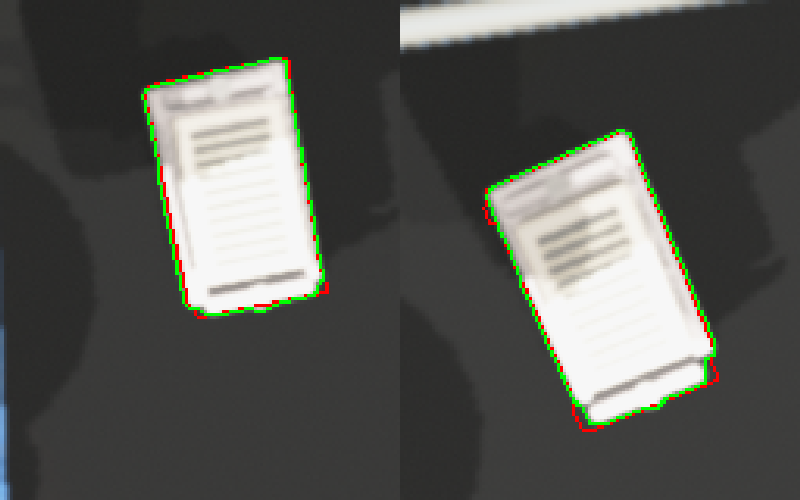

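The overlay matches the outline, apart from the near cheek, which is narrower than I modelled it (mismatch at about (585,425) and (325,288)). I'll refit with narrower cheeks.

```bash
python3 - <<'E'
from fit import *
for hw in(.020,.017):
  D=DOCK.copy();D[1]=box(0,.0365,hw,.003,0,.051);D[2]=box(0,-.0365,hw,.003,0,.051);D[0]=box(0,0,.0265,.0395,0,.005)
  for thr in(95,125):
    v=[]
    for n,s in(('wd1',(275,120)),('wd2',(265,149))):
        c=load(n);v.append((c,mask(c,s,thr)))
    print(hw,thr,fit(v,D,[.4356,.217,.215,.0]))
    
s,R=st();print(R.T@(np.array([.4356,.2173,0])-s['tool_pos']),np.arctan2(R[1,1],R[0,1]))
E
```

```text
0.02 95 (array([0.43532228, 0.21854925, 0.21947964, 0.01385214]), np.float64(0.05175673351380712))
0.02 125 (array([0.43530177, 0.21806349, 0.21326166, 0.01035881]), np.float64(0.049429947577779625))
0.017 95 (array([0.43540039, 0.21855063, 0.2112878 , 0.01497857]), np.float64(0.06229966528251109))
0.017 125 (array([0.43528953, 0.21805241, 0.21424046, 0.01191448]), np.float64(0.05977951287943812))
[0.02634191 0.00095775 0.22307569] -0.1821655838839331
```

```bash
python3 - <<'E'
from fit import *
v=[]
c=snap('scene','sc1')
for n,s,t in(('top0',(195,203),100),('sc1',(224,250),85),('wd1',(275,120),95),('wd2',(265,149),95)):
    c=load(n);m=mask(c,s,t);v.append((c,m));print(n,m.sum(),cv2.boundingRect(m))
for sub in([0,2,3],[1,2,3],[0,1,2,3]): print(sub,fit([v[i] for i in sub],DOCK,[.4356,.217,.215,.0]))
s,R=st();print(s['tool_pos'],R[:,1])
E
```

```text
top0 468 (180, 193, 30, 22)
sc1 550 (212, 235, 27, 32)
wd1 3482 (246, 79, 58, 82)
wd2 4123 (228, 102, 73, 94)
[0, 2, 3] (array([0.43614898, 0.21653566, 0.21779378, 0.00589166]), np.float64(0.06533421778300182))
[1, 2, 3] (array([0.43503883, 0.21685543, 0.21081096, 0.00547013]), np.float64(0.06575765337640989))
[0, 1, 2, 3] (array([0.43592245, 0.21683241, 0.22179465, 0.00380124]), np.float64(0.07469625612094957))
[0.42934357 0.19137262 0.22302344] [ 0.98330811 -0.18192739  0.0027542 ]
```

In the tool's units: -0.134 rad / 1.5708 = -0.0853.

```bash
python3 inch.py '0.093,0,0,0,-0.0847 | 0.093,0,0,0,-0.0847 | 0.093,0,0,0,-0.0853 | 0.093,0.0233,0.0118,0.03,0 | 0.093,0,0,0.04,0 | 0.093,0,0,0.04,0 | 0.093,0,0,0,0 | 0.093,0,0,0,0'
python3 - <<'E'
from h import *
s,R=st();print(s['tool_pos'],np.arctan2(R[1,1],R[0,1]),R.T@(np.array([.4358,.2165,.044])-s['tool_pos']))
E
```

```text
t: 4.45
tool_pos: [0.4352, 0.2164, 0.112]
orientation: [1.97, 2.447, -0.0]
force: [-0.4, -0.2, 1.3]
opening: 0.0936
gripper_force: 0.0
[0.43521376 0.21644717 0.11200266] 0.2153657759701271 [-6.92569537e-05  5.87165797e-04  6.80026396e-02]
```

```bash
python3 inch.py '0.093,0,0.0005,0.03,0 | 0.093,0,0,0.02,0 | 0.093,0,0,0.018,0 | 0.093,0,0,0,0 | 0.03,0,0,0,0 | 0.03,0,0,0,0 | 0.03,0,0,0,0 | 0.03,0,0,0,0 | 0.03,0,0,0,0 | 0.03,0,0,0,0 | 0.03,0,0,0,0 | 0.03,0,0,0,0' 20
python3 inch.py '0.03,0,0,-0.01,0 | 0.03,0,0,-0.02,0 | 0.03,0,0,-0.03,0 | 0.03,0,0,-0.03,0 | 0.03,0,0,-0.03,0 | 0.03,0,0,0,0'
```

```text
t: 5.65
tool_pos: [0.4355, 0.2169, 0.0427]
orientation: [1.97, 2.447, 0.0]
force: [1.4, 0.3, 0.3]
opening: 0.0399
gripper_force: 20.0
t: 6.25
tool_pos: [0.438, 0.2178, 0.1679]
orientation: [1.968, 2.444, 0.011]
force: [0.7, -0.2, -2.1]
opening: 0.0398
gripper_force: 20.0
```

In the tool's units: 0.109 rad / 1.5708 = 0.0694.

```bash
python3 inch.py '0.03,0,0,0,0.0694 | 0.03,0,0,0,0.0694 | 0.03,-0.03,0,0,0 | 0.03,-0.045,0,0,0 | 0.03,-0.045,0,0,0 | 0.03,-0.045,0,0,0 | 0.03,-0.045,0,0,0 | 0.03,-0.03,0,0,0 | 0.03,-0.028,0,0.02,0 | 0.03,0,0,0.03,0 | 0.03,0,0,0.03,0 | 0.03,0,0,0.03,0 | 0.03,0,0,0.01,0 | 0.03,0,0,0,0 | 0.03,0,0,0,0'
python3 - <<'E'
from h import *
s,R=st();print(s['tool_pos'],R.round(3),s['force'])
E
```

```text
t: 7.75
tool_pos: [0.435, -0.0512, 0.0434]
orientation: [2.224, 2.218, 0.0]
force: [0.0, -0.7, -2.8]
opening: 0.0397
gripper_force: 20.0
[ 0.43503175 -0.05117593  0.04344003] [[ 0.003  1.     0.001]
 [ 1.    -0.003 -0.   ]
 [-0.     0.001 -1.   ]] [ 0.02159782 -0.67218605 -2.78208547]
```

```bash
python3 inch.py '0.03,0,0,0.003,0 | 0.03,0,0,0.0015,0 | 0.03,0,0,0,0 | 0.03,0,0,0.0005,0 | 0.03,0,0,0.0005,0 | 0.03,0,0,0,0'
```

```text
t: 8.35
tool_pos: [0.4349, -0.0512, 0.0376]
orientation: [2.224, 2.218, 0.0]
force: [-1.8, 0.1, 4.6]
opening: 0.0396
gripper_force: 20.0
```

```bash
python3 inch.py '0.06,0,0,0,0 | 0.093,0,0,0,0 | 0.093,0,0,0,0 | 0.093,0,0,0,0 | 0.093,0,0,0,0 | 0.093,0,0,0,0 | 0.093,0,0,-0.02,0 | 0.093,0,0,-0.04,0 | 0.093,0,0,-0.04,0 | 0.093,0,0,-0.04,0 | 0.093,0,0,-0.04,0 | 0.093,0,0,0,0 | 0.093,0,0,0,0'
python3 - <<'E'
from fit import *
s,R=st();print(s['tool_pos'],s['q'])
w=snap('wrist','wc1')
u=proj(w,[(.435,-.051,.045)]);print(u)
cv2.imwrite('pics/wc1.png',cv2.resize(w['image'][:,:,::-1],(800,600),interpolation=cv2.INTER_CUBIC))
m=mask(w,u[0].astype(int),100);print(m.sum(),cv2.boundingRect(m));print(fit([(w,m)],CART,[.435,-.051,0,0]))
E
```

```text
t: 9.65
tool_pos: [0.4353, -0.0514, 0.2182]
orientation: [2.223, 2.216, 0.002]
force: [-0.2, -0.9, 0.5]
opening: 0.0932
gripper_force: 0.0
[ 0.43533318 -0.05137024  0.2182245 ] [-2.34537418e-01 -3.14588866e-01  1.94672036e+00  1.29777076e-05
  1.50670933e+00 -2.31514427e-01]
[[262.06312148 177.30678615]]
2543 (240, 144, 41, 63)
(array([ 0.43312895, -0.05072359, -0.00291398,  0.00763994]), np.float64(0.041388124262681875))
```

View pics/wc1.png

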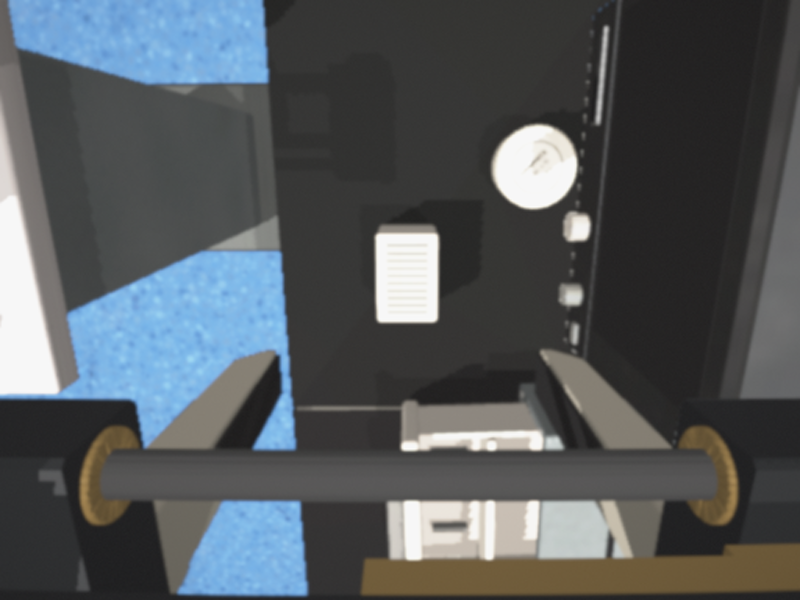

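The cartridge stands upright at about (407,275), the pot is at (535,167), and the open drawer is at the bottom around (470,480). Next I turn and look at the drawer.

In the tool's units: 0.145 rad / 1.5708 = 0.0923.

```bash
python3 inch.py '0.093,0,0,0,0.0904 | 0.093,0,0,0,0.091 | 0.093,0,0,0,0.091 | 0.093,0,0,0,0.091 | 0.093,0,0,0,0.091 | 0.093,0,0,0,0.091 | 0.093,0,0,0,0.091 | 0.093,0,0,0,0.091 | 0.093,0,0,0,0.091 | 0.093,0,0,0,0.091 | 0.093,0,0,0,0.0923 | 0.093,0,0,0,0'
python3 - <<'E'
from h import *
s,R=st();print(s['tool_pos'],R.round(3));snap('wrist','wc2')
E
python3 inch.py '0.093,0,0.046,-0.03,0 | 0.093,0,0.046,0,0 | 0.093,0,0.046,0,0 | 0.093,-0.005,0.046,0,0 | 0.093,0,0,0,0 | 0.093,0,0,0,0'
python3 - <<'E'
from fit import *
c=load('wc2');u=proj(c,[(.435,-.05,.045)])[0].astype(int);m=mask(c,u,100);print(m.sum(),cv2.boundingRect(m),fit([(c,m)],CART,[.435,-.051,0,0]))
d=load('wc1');md=mask(d,(262,177),100);print(fit([(c,m),(d,md)],CART,[.435,-.051,0,0]))
s,R=st();print(s['tool_pos'],R.round(3))
w=snap('wrist','wu1')
cv2.imwrite('pics/wu1.png',cv2.resize(w['image'][:,:,::-1],(800,600),interpolation=cv2.INTER_CUBIC))
E
```

```text
t: 10.9
tool_pos: [0.4335, -0.0509, 0.215]
orientation: [-3.141, 0.014, 0.006]
force: [-0.3, -0.5, -0.2]
opening: 0.0932
gripper_force: 0.0
[ 0.43346481 -0.05092688  0.21500836] [[ 1.    -0.009 -0.004]
 [-0.009 -1.     0.001]
 [-0.004 -0.001 -1.   ]]
t: 11.55
tool_pos: [0.4277, -0.2316, 0.2433]
orientation: [-3.14, 0.008, 0.003]
force: [0.6, 0.2, -0.5]
opening: 0.0928
gripper_force: 0.0
2693 (233, 151, 61, 45) (array([ 0.43291958, -0.05195469, -0.00825516,  0.00383027]), np.float64(0.030031563312291124))
(array([ 0.43292934, -0.05166871, -0.0037209 ,  0.00322533]), np.float64(0.03806353044748777))
[ 0.4276978  -0.2315565   0.24326517] [[ 1.    -0.005 -0.002]
 [-0.005 -1.     0.002]
 [-0.002 -0.002 -1.   ]]
```

View pics/wu1.png

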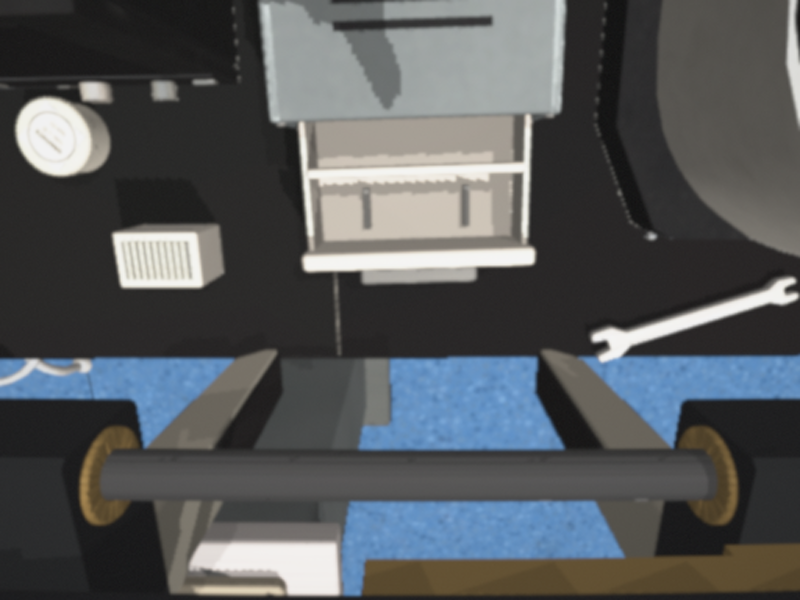

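The drawer is clear in this view. The unit's front edge runs (273,122)–(560,114), the cross wall (308,174)–(525,168), and the bay stops are at (366,207) and (464,205). The face band is at v≈250–268, and the lip's front edge is at v≈282 for u=363–476. The cartridge is at (160,258).

```bash
python3 inch.py '0.093,-0.025,0,0.01,0 | 0.093,-0.03,0,0.01,0 | 0.093,0,0,0,0 | 0.093,0,0,0,0'
python3 - <<'E'
from h import *
s,R=st();print(s['tool_pos'],R.round(3))
b=snap('wrist','wu2')['image'];a=load('wu1')['image']
# wu1 crop u 170..362, v 65..190 ; wu2 predicted crop
c=load('wu2');p=proj(c,[(.45,-.235,.04)])[0];print(p);v0=int(p[1])-60
print('v0',v0)
A=cv2.resize(a[65:190,160:360],(480,300),interpolation=cv2.INTER_CUBIC)
A=cv2.resize(a[68:188,170:362],(800*3//5*5//3,500),interpolation=cv2.INTER_CUBIC)[:, :]
A=cv2.resize(a[70:188,185:355],(429,298),interpolation=cv2.INTER_CUBIC)
A=cv2.resize(a[70:190,185:355],(425*1,300),interpolation=cv2.INTER_CUBIC)
B=cv2.resize(b[v0:v0+120,185:355],(425,300),interpolation=cv2.INTER_CUBIC)
cv2.imwrite('pics/wu12.png',np.vstack([A,B])[:,:,::-1])
E
```

```text
t: 12.0
tool_pos: [0.3737, -0.2295, 0.2243]
orientation: [-3.141, 0.006, -0.001]
force: [0.0, 0.3, 0.1]
opening: 0.0928
gripper_force: 0.0
[ 0.37366162 -0.22953721  0.22430022] [[ 1.    -0.004  0.   ]
 [-0.004 -1.     0.   ]
 [ 0.    -0.    -1.   ]]
[267.17170487  98.6638028 ]
v0 38
```

View pics/wu12.png

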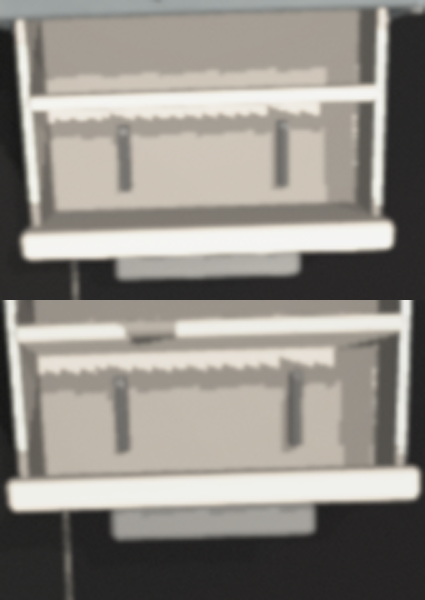

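Both crops show the bay stops, the cross wall, the face and the lip clearly. I'll triangulate from these points.

```bash
python3 - <<'E'
from h import *
a,b=load('wu1'),load('wu2')
P=dict(lipL=((117,279),(112,540),.052),lipR=((300,273),(316,534),.052),
faceL=((22,259),(8,512),.068),faceR=((394,250),(420,500),.068),
faceinL=((22,224),(8,483),.068),faceinR=((394,221),(420,468),.068),
wallL=((33,110),(15,340),.06),wallR=((375,100),(402,330),.06),
stLt=((122,127),(121,377),.022),stLb=((124,191),(122,453),.022),stRt=((282,122),(294,370),.022),stRb=((281,187),(295,448),.022))
for n,(p,q,z) in P.items():
    u=(185-.3+p[0]/2.5,70-.3+p[1]/2.5);v=(185-.3+q[0]/2.5,38-.3+(q[1]-300)/2.5)
    x,r=tri([(a,*u),(b,*v)]);print(n,x.round(4),round(r,4),at(a,*u,z)[:2].round(4),at(b,*v,z)[:2].round(4))
E
```

```text
lipL [ 0.4165 -0.1976  0.0518] 0.0002 [ 0.4166 -0.1978] [ 0.4165 -0.1974]
lipR [ 0.4185 -0.2785  0.0504] 0.0002 [ 0.4189 -0.2781] [ 0.4186 -0.2784]
faceL [ 0.4284 -0.1592  0.0636] 0.0 [ 0.4294 -0.1602] [ 0.4287 -0.1603]
faceR [ 0.4325 -0.3144  0.0683] 0.0001 [ 0.4325 -0.3145] [ 0.4325 -0.3144]
faceinL [ 0.4384 -0.154   0.0363] 0.0002 [ 0.4441 -0.1611] [ 0.4393 -0.161 ]
faceinR [ 0.4441 -0.3145  0.0649] 0.0001 [ 0.4446 -0.3138] [ 0.4441 -0.3135]
wallL [ 0.4895 -0.1664  0.0628] 0.0009 [ 0.4894 -0.1667] [ 0.4898 -0.1649]
wallR [ 0.4926 -0.3052  0.061 ] 0.0004 [ 0.4926 -0.305 ] [ 0.4927 -0.3058]
stLt [ 0.4802 -0.1999  0.0238] 0.0004 [ 0.4801 -0.1993] [ 0.4804 -0.2001]
stLb [ 0.4501 -0.199   0.0153] 0.0002 [ 0.451  -0.1994] [ 0.45   -0.1997]
stRt [ 0.4823 -0.2711  0.0274] 0.0002 [ 0.482  -0.2719] [ 0.4828 -0.2716]
stRb [ 0.4519 -0.273   0.0179] 0.0004 [ 0.4525 -0.2722] [ 0.4518 -0.2729]
```

```bash
python3 - <<'E'
from fit import *
V=[]
for n in('wc2','wu1','wu2'):
    c=load(n);u=proj(c,[(.433,-.05,.045)])[0].astype(int);print(n,u)
    if not(0<=u[0]<512): continue
    for t in(90,115):
        m=mask(c,u,t);print(m.sum(),cv2.boundingRect(m),fit([(c,m)],CART,[.433,-.051,0,0]))
    V.append((c,m))
print(fit(V,CART,[.433,-.051,0,0]))
s,R=st();print(s['tool_pos'],np.arctan2(R[1,0],R[0,0]),R.T@(np.array([.434,-.0515,.1])-s['tool_pos']))
E
```

```text
wc2 [261 175]
2705 (233, 150, 61, 46) (array([ 0.43247653, -0.05175719, -0.00774708,  0.00144389]), np.float64(0.030961182994454713))
2607 (233, 151, 61, 45) (array([ 0.4321921 , -0.05207874, -0.00099793,  0.00128538]), np.float64(0.044375719217491366))
wu1 [ 99 166]
2668 (71, 144, 72, 41) (array([ 0.43219839, -0.05105545, -0.00661812,  0.00045491]), np.float64(0.01635119940029985))
2466 (72, 145, 71, 40) (array([ 0.42835752, -0.04328955, -0.0049388 , -0.01361031]), np.float64(0.05656934306569343))
wu2 [ 84 117]
3120 (54, 96, 80, 43) (array([ 0.43333706, -0.05168777, -0.01110321,  0.00145328]), np.float64(0.043709935897435895))
2944 (54, 97, 79, 41) (array([ 0.43248467, -0.04616773,  0.00486854, -0.00782084]), np.float64(0.03925356657608696))
(array([ 0.43271945, -0.05192228,  0.00719634,  0.0018223 ]), np.float64(0.07655350497066048))
[ 0.37428889 -0.22993033  0.22490272] -0.004030539276202699 [ 0.05883681 -0.17871691  0.12490791]
```

```bash
python3 inch.py '0.093,0.0146,-0.0447,0,0 | 0.093,0.0146,-0.0447,0,0 | 0.093,0.0146,-0.0447,0,0 | 0.093,0.0146,-0.0446,0,0 | 0.093,0,0,0.04,0 | 0.093,0,0,0.04,0 | 0.093,0,0,0.035,0 | 0.093,0,0,0,0 | 0.093,0,0,0,0'
python3 - <<'E'
from h import *
s,R=st();print(s['tool_pos'],np.arctan2(R[1,0],R[0,0]),R.T@(np.array([.4335,-.0515,.040])-s['tool_pos']))
E
```

```text
t: 12.95
tool_pos: [0.4334, -0.0518, 0.1102]
orientation: [-3.141, 0.008, 0.001]
force: [0.2, 0.4, 0.8]
opening: 0.0932
gripper_force: 0.0
[ 0.43342127 -0.05179724  0.11020152] -0.004919198121976612 [ 0.00011814 -0.00027476  0.07020156]
```

In the tool's units: -0.019 rad / 1.5708 = -0.0121.

```bash
python3 inch.py '0.093,0,0,0.03,0 | 0.093,0,0,0.02,0 | 0.093,0,0,0.02,0 | 0.093,0,0,0,0 | 0.05,0,0,0,0 | 0.05,0,0,0,0 | 0.05,0,0,0,0 | 0.05,0,0,0,0 | 0.05,0,0,0,0 | 0.05,0,0,0,0' 20
python3 inch.py '0.05,0,0,-0.01,0 | 0.05,0,0,-0.03,0 | 0.05,0,0,-0.03,0 | 0.05,0,0,-0.03,-0.0064 | 0.05,0,0,-0.02,-0.0121 | 0.05,0,0,0,0 | 0.05,0,0,0,0'
python3 - <<'E'
from h import *
s,R=st();print(s['tool_pos'],np.arctan2(R[1,0],R[0,0]))
E
```

```text
t: 13.95
tool_pos: [0.4335, -0.0525, 0.0401]
orientation: [3.141, -0.01, 0.002]
force: [-1.5, -0.9, 6.5]
opening: 0.0599
gripper_force: 20.0
t: 14.65
tool_pos: [0.4328, -0.0523, 0.1591]
orientation: [3.141, 0.035, 0.0]
force: [-1.1, -0.3, -3.2]
opening: 0.0598
gripper_force: 20.0
[ 0.43279006 -0.05232235  0.15911757] 0.022221903484221955
```

```bash
python3 inch.py '0.05,0.0077,0.0464,0,0 | 0.05,0.0077,0.0464,0,0 | 0.05,0.0077,0.0464,0,0 | 0.05,0.0076,0.0464,0,0 | 0.05,0,0,0,0 | 0.05,0,0,0,0 | 0.05,0,0,0.03,0 | 0.05,0,0,0,0 | 0.05,0,0,0,0'
python3 - <<'E'
from h import *
s,R=st();print(s['tool_pos'],R.round(3),s['force'],np.arctan2(R[1,0],R[0,0]),R.T@(np.array([.4676,-.2371,.054])-s['tool_pos']))
E
```

```text
t: 15.55
tool_pos: [0.4667, -0.2354, 0.1282]
orientation: [-3.139, -0.038, 0.005]
force: [-0.2, 0.3, -1.8]
opening: 0.0597
gripper_force: 20.0
[ 0.46674445 -0.23541814  0.12823249] [[ 1.     0.024 -0.003]
 [ 0.024 -1.     0.002]
 [-0.003 -0.002 -1.   ]] [-0.24079149  0.30199927 -1.8324026 ] 0.023912558025566077 [0.00103646 0.00186714 0.07422576]
```

```bash
python3 inch.py '0.05,0.001,0.0017,0.01,0 | 0.05,0,0,0,0 | 0.05,0,0,0.01,0 | 0.05,0,0,0.01,0 | 0.05,0,0,0.01,0 | 0.05,0,0,0,0 | 0.05,0,0,0,0'
python3 - <<'E'
from h import *
s,R=st();print(s['tool_pos'],R.T@(np.array([.4676,-.2371,.054])-s['tool_pos']))
w=snap('wrist','wb')
cv2.imwrite('pics/wb.png',cv2.resize(w['image'][60:384,60:460,::-1],(800,648)[:1]+(600,),interpolation=cv2.INTER_CUBIC))
E
```

```text
t: 16.25
tool_pos: [0.4685, -0.2387, 0.0888]
orientation: [-3.141, -0.036, 0.002]
force: [-0.4, 0.8, -1.2]
opening: 0.06
gripper_force: 20.0
[ 0.46851589 -0.23867778  0.08882786] [-0.00084354 -0.00157415  0.03482985]
```

View pics/wb.png

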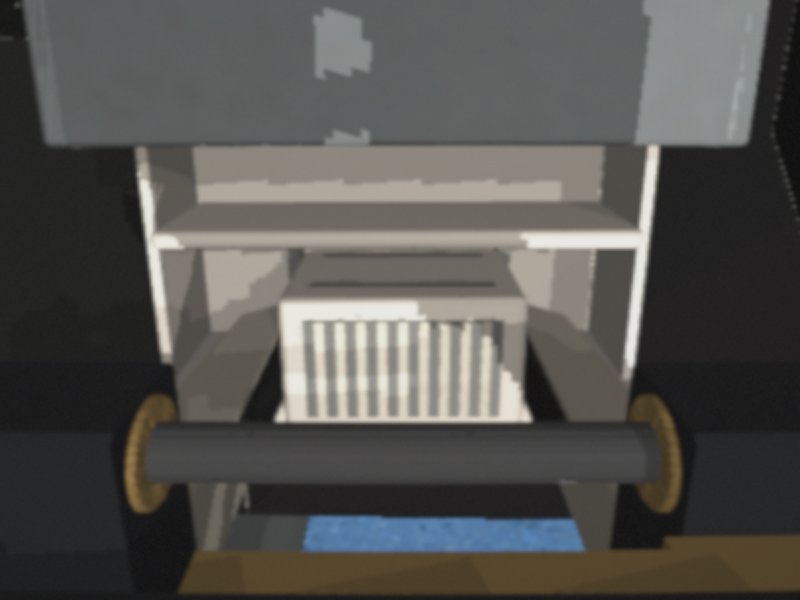

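The cartridge sits level between the cross wall (v≈240) and the face, with the fingers in the free end spaces. I'll lower it.

```bash
python3 inch.py '0.05,-0.0005,-0.0008,0.01,0 | 0.05,0,0,0.01,0 | 0.05,0,0,0.008,0 | 0.05,0,0,0.003,0 | 0.05,0,0,0,0 | 0.05,0,0,0,0'
python3 - <<'E'
from h import *
s,R=st();print(s['tool_pos'],R.T@(np.array([.4676,-.2371,.054])-s['tool_pos']),s['force'],s['wrist_torque'])
E
```

```text
t: 16.9
tool_pos: [0.4685, -0.2381, 0.0585]
orientation: [-3.141, -0.036, -0.0]
force: [-0.2, 0.4, -2.0]
opening: 0.0599
gripper_force: 20.0
[ 0.4684636  -0.23814222  0.05851001] [-0.00083972 -0.00106157  0.00451   ] [-0.24613647  0.43118919 -1.95025187] [ 0.04602033 -0.03625084  0.00817119]
```

```bash
python3 inch.py '0.05,-0.0008,-0.001,0.002,0 | 0.05,0,0,0.001,0 | 0.05,0,0,0.001,0 | 0.05,0,0,0.001,0 | 0.05,0,0,0,0 | 0.05,0,0,0,0'
python3 - <<'E'
from h import *
s,R=st();print(s['tool_pos'],s['force'])
E
```

```text
t: 17.5
tool_pos: [0.4681, -0.2372, 0.0541]
orientation: [3.141, 0.036, 0.002]
force: [-0.1, 3.5, 5.5]
opening: 0.0598
gripper_force: 20.0
[ 0.46808364 -0.23716485  0.05413148] [-0.13372584  3.45490223  5.49140144]
```

```bash
python3 inch.py '0.065,0,0,0,0 | 0.08,0,0,0,0 | 0.08,0,0,0,0 | 0.08,0,0,0,0 | 0.08,0,0,0,0 | 0.08,0,0,-0.02,0 | 0.08,0,0,-0.03,0 | 0.08,0,0,-0.04,0 | 0.08,0,0,-0.04,0 | 0.08,-0.03,0,-0.04,0 | 0.08,-0.03,0,0,0 | 0.08,0,0,0,0 | 0.08,0,0,0,0'
python3 - <<'E'
from fit import *
s,R=st();print(s['tool_pos'])
w=snap('wrist','wb2')
u=proj(w,[(.467,-.237,.059)])[0].astype(int);print(u)
cv2.imwrite('pics/wb2.png',cv2.resize(w['image'][u[1]-75:u[1]+75,u[0]-100:u[0]+100,::-1],(800,600),interpolation=cv2.INTER_CUBIC))
E
```

```text
t: 18.8
tool_pos: [0.4075, -0.2386, 0.2236]
orientation: [3.141, 0.034, 0.001]
force: [1.2, 0.0, -1.4]
opening: 0.0802
gripper_force: 0.0
[ 0.40752924 -0.2386154   0.22355758]
[261 116]
```

View pics/wb2.png

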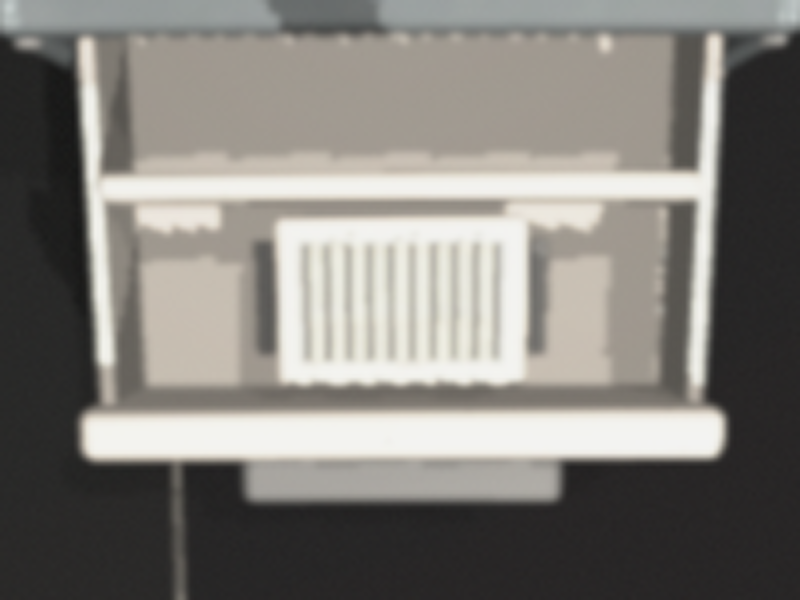

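The cartridge lies flat and aligned between both stops (dark bars at u≈265 and 538), clear of the wall and face. The lip's front edge is at v≈502. Next I close the fingers and push the lip.

```bash
python3 inch.py '0.0,-0.025,0,0,0 | 0.0,-0.024,0,0,0 | 0.0,0,0,0.04,0 | 0.0,0,0,0.04,0 | 0.0,0,0,0.04,0 | 0.0,0,0,0.03,0 | 0.0,0,0,0.022,0 | 0.0,0,0,0,0 | 0.0,0,0,0,0' 10
python3 - <<'E'
from h import *
s,R=st();print(s['tool_pos'],R[:,0].round(3))
w=load('wb2');o=(161,41);print('lip',at(w,161+246/4,41+502/4,.052),at(w,161+560/4,41+501/4,.052))
c=load('wu1');k=.64;print('front',at(c,273*k,123*k,.08),at(c,560*k,115*k,.08))
E
```

```text
t: 19.75
tool_pos: [0.3587, -0.2392, 0.0512]
orientation: [-3.14, -0.037, 0.002]
force: [0.7, 0.2, 0.3]
opening: 0.0125
gripper_force: 0.0
[ 0.35865988 -0.23915426  0.05116156] [ 1.     0.023 -0.001]
lip [ 0.41643094 -0.19814315  0.052     ] [ 0.41841868 -0.2781805   0.052     ]
front [ 0.52195154 -0.15097655  0.08      ] [ 0.52555414 -0.3206558   0.08      ]
```

```bash
python3 inch.py '0.0,0.02,0,0,0 | 0.0,0.015,0,0,0 | 0.0,0.006,0,0,0 | 0.0,0.006,0,0,0 | 0.0,0.006,0,0,0 | 0.0,0.006,0,0,0 | 0.0,0.006,0,0,0 | 0.0,0.006,0,0,0 | 0.0,0.006,0,0,0' 10
python3 inch.py '0.0,0.006,0,0,0 | 0.0,0.006,0,0,0 | 0.0,0.006,0,0,0 | 0.0,0.006,0,0,0 | 0.0,0.006,0,0,0 | 0.0,0.006,0,0,0 | 0.0,0.006,0,0,0 | 0.0,0.006,0,0,0'
```

```text
t: 20.65
tool_pos: [0.4359, -0.2378, 0.0514]
orientation: [-3.141, -0.036, 0.0]
force: [-2.3, -0.3, 0.8]
opening: 0.0003
gripper_force: 0.9
t: 21.45
tool_pos: [0.484, -0.2366, 0.0514]
orientation: [-3.141, -0.036, 0.0]
force: [-1.8, 0.3, 0.9]
opening: 0.0007
gripper_force: 0.9
```

```bash
python3 inch.py '0.0,0.005,0,0,0 | 0.0,0.005,0,0,0 | 0.0,0.003,0,0,0 | 0.0,0.002,0,0,0'
python3 inch.py '0.0,0.002,0,0,0 | 0.0,0.002,0,0,0 | 0.0,0.001,0,0,0 | 0.0,0,0,0,0'
```

```text
t: 21.85
tool_pos: [0.4986, -0.2363, 0.0513]
orientation: [-3.141, -0.036, 0.001]
force: [-2.2, 0.6, 0.9]
opening: 0.0007
gripper_force: 1.1
t: 22.25
tool_pos: [0.5039, -0.2364, 0.0516]
orientation: [3.141, 0.036, 0.001]
force: [-0.2, -0.7, -0.2]
opening: 0.0005
gripper_force: 0.0
```

```bash
python3 inch.py '0.0,0.002,0,0,0 | 0.0,0.002,0,0,0 | 0.0,0,0,0,0'
python3 inch.py '0.0,0.002,0,0,0 | 0.0,0.002,0,0,0 | 0.0,0,0,0,0'
```

```text
t: 22.55
tool_pos: [0.5048, -0.2363, 0.0514]
orientation: [-3.141, -0.036, 0.01]
force: [-16.6, 0.7, 13.5]
opening: 0.0003
gripper_force: 8.7
t: 22.85
tool_pos: [0.505, -0.2363, 0.0513]
orientation: [-3.139, -0.036, 0.023]
force: [-38.7, 1.4, 30.6]
opening: 0.0006
gripper_force: 19.6
```

Hard stop reached. I'll back off, rise and measure the result.

```bash
python3 inch.py '0.0,-0.006,0,0,0 | 0.0,-0.01,0,0,0 | 0.0,-0.03,0,0,0 | 0.0,-0.04,0,0,0 | 0.0,-0.04,0,0,0 | 0.0,0,0,-0.05,0 | 0.0,0,0,-0.05,0 | 0.0,0,0,-0.05,0 | 0.0,0.03,0,-0.02,0 | 0.0,0.03,0,0,0 | 0.0,0,0,0,0 | 0.0,0,0,0,0 | 0.0,0,0,0,0'
python3 - <<'E'
from h import *
s,R=st();print(s['tool_pos'],s['force'])
w=snap('wrist','wf');print(proj(w,[(.511,-.238,.052)]))
cv2.imwrite('pics/wf.png',cv2.resize(w['image'][20:200,140:380,::-1],(800,600),interpolation=cv2.INTER_CUBIC))
b=load('wb2')
for n in('top','scene'):
    c=snap(n,n+'f')
    if n=='top':
        d=cv2.absdiff(c['image'],load('top0')['image']).max(2)
        for nm,(u,v) in dict(pot=(254,179),bot=(189,154),beak=(142,211),tube=(108,216),span=(397,222)).items(): print(nm,int(np.median(d[v-12:v+12,u-12:u+12])),int((d[v-12:v+12,u-12:u+12]>60).sum()))
E
```

```text
t: 24.15
tool_pos: [0.4447, -0.2374, 0.2207]
orientation: [-3.141, -0.036, 0.002]
force: [0.7, -1.3, 0.1]
opening: 0.0007
gripper_force: 0.0
[ 0.44467809 -0.23738264  0.2207195 ] [ 0.65370914 -1.29004246  0.07797213]
[[264.43843254 109.11575459]]
pot 2 4
bot 4 0
beak 3 0
tube 3 0
span 96 357
```

View pics/wf.png

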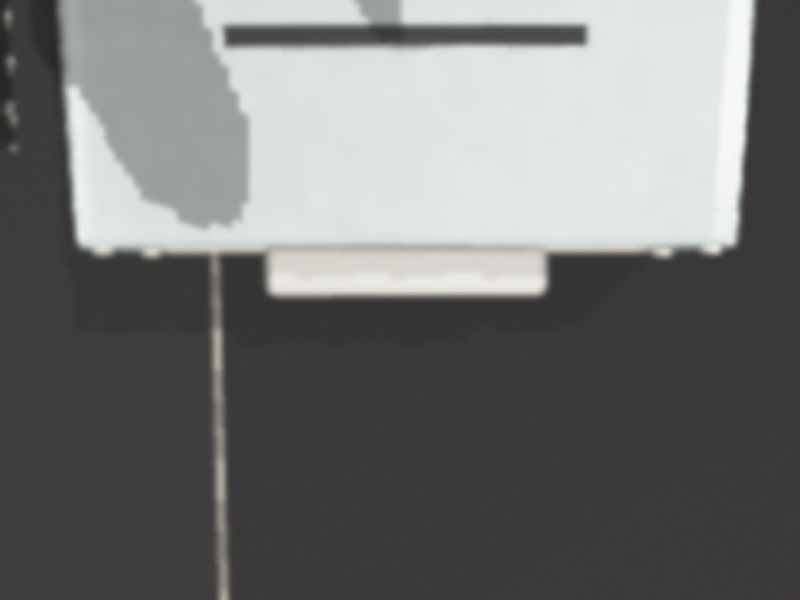

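The drawer is shut: the lip's front edge is at v≈108.8, where 109.1 was predicted for closed. The spanner difference in the top view is probably the arm covering it, since I never went near it. Handing in.

```bash
python3 -c "
from plant import robot
print(robot.close_job())"
```

```text
the job is handed in; nothing more can be done
None
```

The job is handed in at about 24 s: the cartridge was stood on the bench, regripped by its ends and set flat in the bay, and the drawer stayed shut after I let go. The pot, bottle, beaker and tube are unmoved; the spanner couldn't be confirmed in the last top view, probably because the arm covered it, but the arm never went near it.

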